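# Press a glued phone to the first slip of the clutch

### The job

The back of this phone has just been glued on. Slide the phone gently along the bed of the press until it is fully home against the back stop, then turn the press's thumb cap clockwise until its torque clutch slips, stop at that first slip because turning on would crush the phone, and let go so that the phone stays clamped. Leave everything else on the bench where it is.

Things in the scene. Friction and masses are not known exactly. Their poses are not given: they have to be found in the camera images.
- press: Small grey C-frame press, fixed to the worktop, base 175 x 124 x 14 mm. Origin on the worktop straight under the screw axis; x points from its open front along the bed to the column, y across the bed, z up. Column at x = 79 to 108 mm; from it an arm 36 mm wide, top at 80 mm, reaches forward over the bed and ends at the screw axis in a round boss of radius 21 mm, top at 81 mm.
- bed: Black rubber mat, 138 x 72 mm, on which the phone lies under the press's arm. Origin at the middle of its front edge, on its surface: 67 mm in front of the screw axis, 18 mm above the worktop; it runs along x from there to the back stop. Aluminium rails along both sides, 8 mm wide, 77 mm apart inside, tops 26 mm above the worktop, guide the phone.
- back_stop: Aluminium bar 72 mm wide across the end of the bed, in front of the press's column, top 30 mm above the worktop. Its front face is 4 mm in front of its origin, at x = +71 mm of the press.
- phone: Dark phone, 142 x 72 x 9 mm, about 0.17 kg, flat on the bed between the rails, sticking out of the front of the press. Origin at the centre of its underside, x along its length to the column. Fully home, its far end touches the back stop, its origin is under the screw axis and its near end overhangs the bed's front edge by 4 mm. It starts 25 to 45 mm short of that.
- grip (a point): Where to grip the cap: on its vertical axis, 108 mm above the worktop. The cap is a knurled black cylinder on top of the press, 40 mm diameter, 91 to 121 mm above the worktop, over a steel collar of 37 mm (81 to 90 mm). It turns any way round, does not rise or fall, and needs a firm grip (20 N or more) or the fingers slip on it. One turn clockwise (from above) drives a pressure pad down 12 mm.
- clutch (a point): Point on the screw axis, 91 mm above the worktop: the clutch between cap and collar, driven through a springy rubber bush. Turning free takes 0.1 to 0.13 N m. When the pad bears on the phone (unknown: after 0.9 to 3.4 rad) the torque climbs over 0.2 to 0.5 rad to 0.28 N m, where the cap slips on the collar at constant torque for 0.4 rad; then a dog makes it solid and it would crush the phone.
- glue_tube: White glue stick lying on the bench, 21 x 90 mm; bystander.
- spudger: Blue flat plastic pry tool, 120 mm long; bystander.
- phone_frame: Blue phone frame with circuit board, 152 x 74 x 8 mm, lying on the bench outside the press; bystander.
- tweezers: Steel tweezers, 120 mm long; bystander.
- flux_jar: Small jar with black lid, 39 mm diameter, 31 mm tall; bystander.
- wick_reel: Small yellow reel, 39 mm diameter, 12 mm tall; bystander.
- screwdriver: Small red screwdriver, 111 mm long; bystander.
There are look-alikes about, which are no part of the job. Leave any purple look-alike of the phone alone.

How it is judged:
By the outcome, as a careful person would: the job done as asked, in the order asked, and still so for the second after the job is handed in, with the robot touching nothing.
It also fails if it takes over 72 s, if anything falls off the work surface, if the arm or the gripper's body presses on something with over 40 N, if the wrist force passes 120 N, or if a joint passes its speed limit or range.

### The arm

A 7-joint arm with a two-finger parallel gripper is mounted at the origin on a cart in front of the work surface, level with it; the furniture and walls round the work are solid. World frame = base frame: x ahead of the robot, y to its left, z up, the work surface at z = 0. Lengths are in m, angles in rad, forces in N, time in s.
With the tool pointing down it reaches from about 0.4 to 0.85 m from the base axis. Payload 10.4 kg.
Tool frame: the origin (TCP) lies on the centre line of the jaws, within the pads' length; the fingertips stand 14 mm ahead of it and the grasp point (between the pads) lies 5 mm behind it (manip.tip_reach is the distance from the TCP to the fingertips, in m); z points along the fingers, y is the line along which they close (so a half turn about z gives the same grasp; the last joint's range is limited). The gripper opens to 85 mm and grips with 20 to 120 N. Pads are 22 mm wide; open, the fingers measure 114 mm over their backs; the gripper's body (76 mm by 85 mm) begins 54 mm behind the grasp point. The pads swing forward as they close: fully open they stand 13 mm farther back than shut.
Start: joints at [1.107, 0.332, -0.065, 1.46, 0.022, 1.35, -0.088], TCP at [0.267, -0.565, 0.245] pointing down, gripper open.
Joint ranges: [-2.6, 2.6], [-0.5, 2.12], [-1.47, 1.34], [0.16, 2.42], [-1.27, 4.41], [0.06, 2.06], [-2.6, 2.6]. Speed limits (rad/s): [2.22, 2.22, 2.79, 2.79, 3.14, 3.14, 3.14].

### API

Orientations are given as a unit quaternion [x, y, z, w].
In Python, from workcell import manip gives the robot as it stands.
- The arm moves only by the shell command python3 -m pendant 'ROWS' [FORCE]. ROWS is JSON, a list of rows, each a list of 7 numbers: the shift along the tool's x, y, z in units of 50 mm (1.0 is 50 mm), then the turn, a rotation vector about the tool's x, y, z in units of 8 degrees (1.0 is 8 degrees), then the opening, from -1 (shut) to 1 (fully open), so that 0 is half open. In form: [[dx, dy, dz, ax, ay, az, jaw], ...]. A call has exactly 10 rows; each row is the pose to reach, as a shift and turn from the pose commanded when the call began, along the tool's axes at that moment; what a row does not reach only later rows make up. A row lasts 1/8 s, in which the tool goes at most 62.5 mm and 10.7 degrees, less where a joint would pass 70% of its speed; a pose out of reach is approached as far as the arm can. A call with a gripper value outside its range is refused whole. The fingers move at their own pace and stop on an object; FORCE is the grip in N (left out, the last holds). Time passes only in rows, so rows that repeat a pose let the fingers close, or fill a call up. It gives the time, the measured TCP pose, the force, the opening and the grip force at its end, in the units of the state.
- manip.get_obs(): the state, without advancing time (a new reading comes with each control period).
- manip.camera(name): name is "scene" or "side" or "wrist"; returns (picture, depth): 384x512x3 uint8, red, green, blue; 384x512 float32, m along the optical axis (not along the pixel's ray), 0 where there is no reading.
- manip.get_calibration(name): a dict with "fx", "fy", "cx", "cy" (pixels), "xyz" and "orientation" of the camera in the world. Camera axes: x right, y up, looking along -z (the intrinsics and any distortion apply to the point x, -y, -z); pixel columns grow to the right and rows downward; lengths in m; the calibration is good to about 2 mm. A picture is of the moment at which its call begins: read the wrist's pose just before it. get_calibration takes no time and is no camera call; for the wrist camera it gives the pose at the moment of the call.
- manip.hand_in(): hands the job in; it is judged then, once.
Trained networks look in the newest picture that a camera, given by its name, has taken for a name from the list of things; names that differ only in an ending like _2 or _b are one class to them, and where a whole thing is asked for, a point or a joint stands for the part that bears it (a point fixed in the world has none). Each returns a list of dicts, best first, with "p" (0 to 1); they miss things now and then, are a little off and sometimes report something else, mostly with a low value. They report only what shows in the picture. A call takes as long as a camera call. They do not tell look-alikes from the thing itself.
- manip.find_in(thing, camera): "box" ([left, top, right, bottom] in pixels, round what is visible of it).
- manip.trace(thing, camera): "pixels" (384x512 bool, what is visible of it) and "box" ([left, top, right, bottom] in pixels, round what is visible of it).
- manip.tip_of(thing, camera): "pixel" ([column, row] in pixels: a listed point, or the origin of a listed thing).
The state is a dict: "clock": time; "joint_pos": joint angles; "joint_velocities": joint speeds; "tau": joint torques, N m; "position": TCP position; "ee_rot": TCP orientation; "ft_force": force on the tool from outside, world axes, zero at the start; "torque": the same for the moment, N m; "grip_width": opening from 0.0 (shut) to 1.0 (fully open); "grasp_force": force on a finger pad.
Only numpy, scipy, OpenCV 4.12 (cv2) and the standard library are available. Lean on these libraries where they do the work, as an engineer would, in place of code of your own. Each camera call takes 0.05 s, during which the arm holds its last target. There are 200 camera calls.

## Working session

There is one attempt and no reset: what is moved stays moved. The work goes in short steps, Python scripts to look and compute and a shell command to move; the robot and the scene stay as the last step left them, time stands still between calls to the robot, and variables do not carry over. Pictures are saved under pics/ and viewed, at most 10 in all, crops included, and the job is handed in when it is done.

```bash
mkdir -p pics; cat > h.py <<'E'
import numpy as np, cv2
from scipy.spatial.transform import Rotation as R
from workcell import manip
def world(cal,u,v,d):
    p=np.array([(u-cal['cx'])/cal['fx']*d, -(v-cal['cy'])/cal['fy']*d, -d])
    return R.from_quat(cal['orientation']).apply(p)+cal['xyz']
def onplane(cal,u,v,z):
    a=np.array(cal['xyz']); b=world(cal,u,v,1.0); return a+(b-a)*(z-a[2])/(b[2]-a[2])
def pix(cal,P):
    q=R.from_quat(cal['orientation']).inv().apply(np.array(P)-cal['xyz']); return cal['cx']+cal['fx']*q[0]/-q[2], cal['cy']-cal['fy']*q[1]/-q[2]
E
python3 - <<'E'
from h import *
o=manip.get_obs(); print(o)
ims=[]
for c in ['scene','side']:
    im,d=manip.camera(c); np.savez(f'{c}.npz',im=im,d=d)
    cal=manip.get_calibration(c); print(c,cal)
    for t in ['press','phone','grip','back_stop','bed','clutch']:
        f=manip.tip_of(t,c)
        for k in f[:3]:
            u,v=k['pixel']; dd=d[min(383,int(v)),min(511,int(u))]; print(c,t,round(k['p'],2),np.round([u,v]),np.round(world(cal,u,v,dd),3))
    cv2.imwrite(f'pics/{c}.png',cv2.resize(im[:,:,::-1],(800,600)))
E
```

```text
{'clock': 0.0, 'joint_pos': array([ 1.10740268,  0.33285128, -0.06473078,  1.46096955,  0.02157896,
        1.3499157 , -0.08852792]), 'joint_velocities': array([-8.28018287e-05,  1.26407857e-03, -1.36470818e-03,  7.88127993e-04,
       -9.03212818e-04,  1.58007117e-03, -1.75611578e-04]), 'tau': array([-2.68947595e-03, -6.25455809e+01,  4.74315241e-02, -3.91606414e+01,
        1.59087055e-02,  1.00617937e-02, -1.62662045e-04]), 'position': array([ 0.26651851, -0.56491143,  0.24451538]), 'ee_rot': array([ 9.75808535e-01,  2.18625658e-01, -1.77442587e-04, -7.02556417e-04]), 'ft_force': array([-0.60108726, -0.47860503,  0.15844239]), 'torque': array([ 0.02152461, -0.00722138, -0.01878328]), 'grasp_force': 0.0, 'grip_width': 1.001598136164603}
scene {'fx': 457.5388198300224, 'fy': 457.5388198300224, 'cx': 261.9093172687761, 'cy': 189.37767024706127, 'xyz': array([-0.19308006,  0.68959472,  1.12661425]), 'orientation': array([-0.15863995,  0.32636025,  0.84897476, -0.38414088])}
scene press 0.89 [192. 244.] [0.545 0.346 0.04 ]
scene phone 0.72 [177. 228.] [0.603 0.354 0.067]
scene phone 0
[... 163 characters left out ...]
.] [0.607 0.359 0.072]
scene clutch 0.57 [185. 227.] [0.554 0.351 0.12 ]
side {'fx': 389.59582659643223, 'fy': 389.59582659643223, 'cx': 251.88514975274356, 'cy': 192.36483035802488, 'xyz': array([-0.17991876, -1.15027165,  0.74473552]), 'orientation': array([ 0.52517634, -0.14045319, -0.21367749,  0.81166782])}
side press 0.68 [235. 193.] [0.555 0.29  0.019]
side phone 0.53 [225. 212.] [0.444 0.171 0.003]
side phone 0.44 [226. 188.] [0.539 0.355 0.02 ]
side grip 0.89 [234. 174.] [0.562 0.311 0.102]
side back_stop 0.37 [248. 184.] [0.648 0.334 0.028]
side bed 0.39 [190. 184.] [0.423 0.513 0.004]
side clutch 0.73 [234. 176.] [0.562 0.314 0.092]
side clutch 0.34 [232. 198.] [0.531 0.272 0.006]
```

View pics/scene.png

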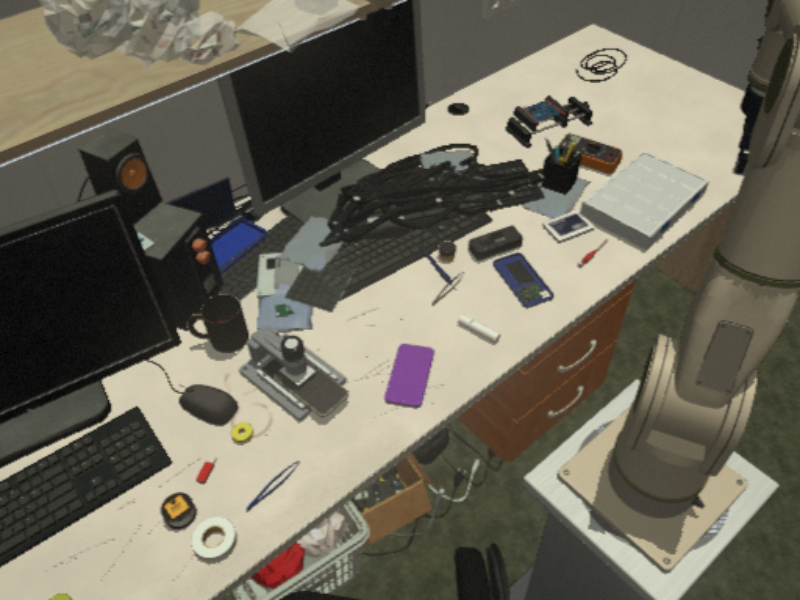

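View pics/side.png

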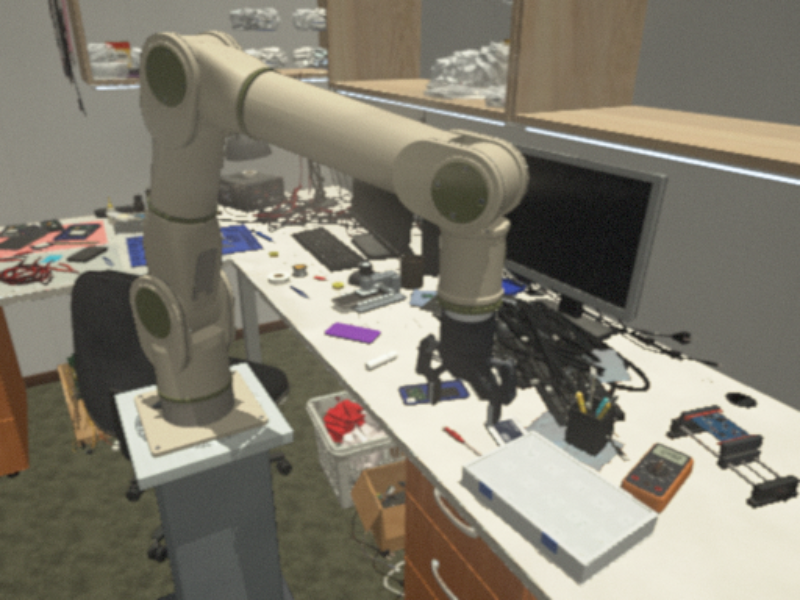

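The scene picture shows the press with cap at (292,348), and the dark phone sticking out of its front at (325,395). Candidates for the phone, in 800×600 pixels:
- dark phone in the press at (325,395)
- purple look-alike at (410,375)
- blue frame at (522,280)
- dark box at (495,242)

I choose the dark one in the press, and will check it in a crop while measuring.

```bash
python3 - <<'E'
from h import *
z=np.load('scene.npz'); im,d=z['im'],z['d']; cal=manip.get_calibration('scene')
vs,us=np.mgrid[200:275,145:230]
P=np.array([world(cal,u,v,d[v,u]) for u,v in zip(us.ravel(),vs.ravel())])
col=im[200:275,145:230].reshape(-1,3).astype(int)
for lo,hi in [(.117,.127),(.074,.084),(.024,.031)]:
    s=(P[:,2]>lo)&(P[:,2]<hi); Q=P[s]; print(lo,s.sum(),np.median(Q,0),Q.min(0),Q.max(0))
dark=(col.sum(1)<240)&(P[:,2]>.015)&(P[:,2]<.035)
Q=P[dark][:,:2].astype(np.float32); print(len(Q), cv2.minAreaRect(Q))
c=im[195:280,140:235,::-1]; cv2.imwrite('pics/crop1.png',cv2.resize(c,None,fx=7,fy=7,interpolation=cv2.INTER_CUBIC))
print(manip.get_calibration('wrist'))
E
```

```text
0.117 134 [0.56871185 0.33755861 0.12231089] [0.55068177 0.3172642  0.1170503 ] [0.59498139 0.35717156 0.12667942]
0.074 278 [0.63855061 0.35091113 0.07829028] [0.54932901 0.31746923 0.07400156] [0.73375279 0.39099155 0.08381594]
0.024 844 [0.53067578 0.3426495  0.02800715] [0.46328565 0.28330042 0.02403001] [0.78681298 0.47802583 0.03099315]
812 ((0.6180921792984009, 0.3385506272315979), (0.21820932626724243, 0.27356770634651184), 58.89596939086914)
{'fx': 308.18422182613125, 'fy': 308.18422182613125, 'cx': 252.9723594463003, 'cy': 193.12025459733258, 'xyz': array([ 0.32736184, -0.53509562,  0.37384043]), 'orientation': array([-0.11342849,  0.07167021, -0.53068762,  0.83687993])}
```

View pics/crop1.png

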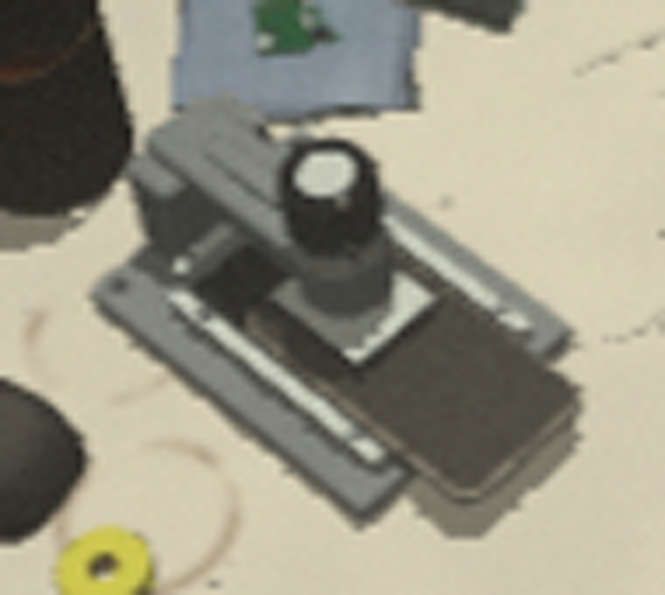

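The crop shows the dark-brown phone lying between the rails, with near-end corners at about (460,495) and (578,395) in the crop. The cap is centred at (330,175) and the purple one is clearly elsewhere.

```bash
python3 - <<'E'
from h import *
cal=manip.get_calibration('scene')
def q(n,x,y,z): 
    p=onplane(cal,140+x/7,195+y/7,z); print(n,np.round(p,4)); return p
q('captop',327,172,.121)
a=q('Lrail f',375,457,.026);b=q('Lrail b',178,300,.026)
c=q('Rrail f',527,322,.026);e=q('Rrail b',390,222,.026)
f=q('base fl',365,522,.014);g=q('base fr',572,342,.014);h=q('base bl',97,295,.014)
i=q('ph l',455,495,.027);j=q('ph r',580,395,.027)
for u,v in((b,a),(e,c),(h,f)): print(np.degrees(np.arctan2(u[1]-v[1],u[0]-v[0])))
print(np.degrees(np.arctan2(-(f[0]-g[0]),f[1]-g[1])), (f+g)/2,(i+j)/2)
E
```

```text
captop [0.5712 0.3335 0.121 ]
Lrail f [0.5062 0.3705 0.026 ]
Lrail b [0.6279 0.3875 0.026 ]
Rrail f [0.5192 0.2828 0.026 ]
Rrail b [0.602  0.2952 0.026 ]
base fl [0.4906 0.3883 0.014 ]
base fr [0.5058 0.2703 0.014 ]
base bl [0.6626 0.4091 0.014 ]
ph l [0.4689 0.357  0.027 ]
ph r [0.474  0.2892 0.027 ]
7.960858167036771
8.512695561964993
6.887413713229606
7.343162993271739 [0.49821933 0.32931128 0.014     ] [0.47145225 0.32310806 0.027     ]
```

```bash
python3 -m pendant '[[1,-0.8,0,0,0,-0.5,-1],[2,-1.6,0,0,0,-1,-1],[3,-2.4,0,0,0,-1.5,-1],[4,-3.2,0,0,0,-2,-1],[5,-4,0,0,0,-2.5,-1],[6,-4.8,0,0,0,-3,-1],[7,-5.6,0,0,0,-3.5,-1],[8.2,-6.4,0,0,0,-4,-1],[8.2,-6.4,0,0,0,-4.5,-1],[8.2,-6.4,0,0,0,-4.5,-1]]' 30
python3 - <<'E'
from h import *
z=np.load('scene.npz'); d=z['d']; cal=manip.get_calibration('scene')
vs,us=np.mgrid[60:384:2,0:400:2]
P=np.array([world(cal,u,v,d[v,u]) for u,v in zip(us.ravel(),vs.ravel()) if d[v,u]>0])
r=np.hypot(P[:,0]-.57,P[:,1]-.333); 
for k in range(0,300,50):
    s=(r>=k/1000)&(r<(k+50)/1000); i=np.argmax(np.where(s,P[:,2],-9)); print(k,P[i])
o=manip.get_obs(); print(o['joint_pos'],R.from_quat(o['ee_rot']).as_matrix()[:,0],o['position'])
E
```

```text
clock: 1.95
position: [0.5013, -0.0999, 0.2453]
ee_rot: [0.86, 0.511, 0.0, -0.0]
ft_force: [-0.0, -1.3, 0.5]
grip_width: 0.003
grasp_force: 0.0
0 [0.57672853 0.33796721 0.12667942]
50 [0.64315345 0.34975815 0.08446657]
100 [0.67118738 0.33965659 0.07900985]
150 [0.75477783 0.40673805 0.57789705]
200 [0.75994488 0.43743915 0.5784124 ]
250 [0.75765498 0.51555688 0.57877527]
[ 0.59334732  0.11652157 -0.51925478  1.73428072  0.05958163  1.30651642
 -0.43733798] [4.78349466e-01 8.78169548e-01 1.80895689e-04] [ 0.50132621 -0.09991712  0.2452701 ]
```

```bash
python3 -m pendant '[[0.8,-0.7,0,0,0,-0.6,-1],[1.6,-1.4,0,0,0,-1.2,-1],[2.4,-2.1,0,0,0,-1.8,-1],[3.2,-2.8,0,0,0,-2.4,-1],[4,-3.5,0,0,0,-3,-1],[4.8,-4.2,0,0,0,-3.6,-1],[5.6,-4.9,0,0,0,-4.1,-1],[6.4,-5.5,0,0,0,-4.5,-1],[6.4,-5.5,0,0,0,-4.5,-1],[6.4,-5.5,0,0,0,-4.5,-1]]'
python3 - <<'E'
from h import *
o=manip.get_obs(); print(o['joint_pos'],R.from_quat(o['ee_rot']).as_matrix()[:,0],o['position'],o['torque'])
cal=manip.get_calibration('wrist'); im,d=manip.camera('wrist'); np.savez('wrist.npz',im=im,d=d,**cal)
print(R.from_quat(cal['orientation']).apply([0,0,-1]),cal['xyz'])
for t in ['grip','phone','press','back_stop']:
    for k in manip.tip_of(t,'wrist')[:2]: print(t,k)
cv2.imwrite('pics/w1.png',cv2.resize(im[:,:,::-1],(800,600)))
E
```

```text
clock: 3.2
position: [0.4148, 0.3099, 0.2449]
ee_rot: [0.662, 0.749, -0.001, 0.0]
ft_force: [0.1, -0.9, 0.9]
grip_width: 0.0
grasp_force: 0.0
[ 0.10441926  0.19667442 -0.9255152   1.70307211  0.16251279  1.32354965
 -0.7286848 ] [-0.12300232  0.99240553 -0.00130209] [0.41476923 0.30994733 0.24489665] [-0.07140973 -0.0308337   0.07194601]
[ 0.0321959  -0.26522382 -0.96364918] [0.40646966 0.37829262 0.37331664]
grip {'pixel': [435.7, 179.5], 'p': 0.82}
phone {'pixel': [360.7, 165.8], 'p': 0.61}
press {'pixel': [382.9, 163.0], 'p': 0.6}
press {'pixel': [452.5, 163.8], 'p': 0.55}
back_stop {'pixel': [453.5, 164.4], 'p': 0.56}
```

View pics/w1.png

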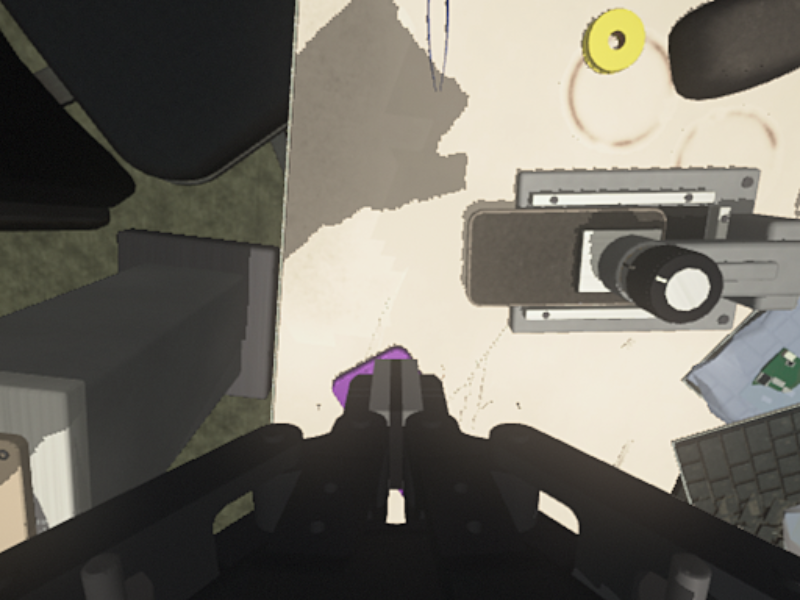

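The wrist view shows the phone's near edge at column ~464 (rows 207–305), the cap top at (690,288) and the rails at rows 200 and 315; the press is roughly parallel to the image rows.

```bash
python3 - <<'E'
from h import *
w=np.load('wrist.npz'); cal={k:w[k] for k in['fx','fy','cx','cy','xyz','orientation']}; s=.64
def q(n,x,y,z):
    p=onplane(cal,x*s,y*s,z); print(n,np.round(p,4)); return p
q('cap',692,288,.121)
i=q('phl',464,225,.025);j=q('phr',466,290,.025)
a=q('rl f',530,203,.026);b=q('rl b',715,196,.026);c=q('rr f',527,316,.026);e=q('rr b',690,309,.026)
f=q('b l',517,172,.014);g=q('b r',511,331,.014);h=q('b lb',758,169,.014)
for u,v in((b,a),(e,c),(h,f)): print(np.degrees(np.arctan2(u[1]-v[1],u[0]-v[0])))
print((f+g)/2,(i+j)/2,(a+c)/2)
d=w['d'];ims=w['im']
vs,us=np.mgrid[150:210,395:470]
P=np.array([world(cal,u,v,d[v,u]) for u,v in zip(us.ravel(),vs.ravel())]); m=(P[:,2]>.117)&(P[:,2]<.126)
print(m.sum(),cv2.minEnclosingCircle(P[m][:,:2].astype(np.float32)),np.median(P[m],0))
E
```

```text
cap [0.5728 0.3362 0.121 ]
phl [0.4601 0.3453 0.025 ]
phr [0.4693 0.2979 0.025 ]
rl f [0.5038 0.3664 0.026 ]
rl b [0.6323 0.3872 0.026 ]
rr f [0.5181 0.2838 0.026 ]
rr b [0.6385 0.3043 0.026 ]
b l [0.4936 0.3864 0.014 ]
b r [0.5119 0.2669 0.014 ]
b lb [0.6651 0.4098 0.014 ]
9.189239278023434
9.645687725559071
7.7423229631995465
[0.50272305 0.32666387 0.014     ] [0.46471389 0.32162379 0.025     ] [0.51096242 0.32514658 0.026     ]
1775 ((0.5690183043479919, 0.33518528938293457), 0.020719412714242935) [0.56765329 0.33586971 0.12103559]
```

```bash
python3 -m pendant '[[0.05,0.1,0.6,0,0,-0.14,-1],[0.1,0.2,1.2,0,0,-0.14,-1],[0.1,0.2,1.8,0,0,-0.14,-1],[0.1,0.2,2.4,0,0,-0.14,-1],[0.1,0.2,3,0,0,-0.14,-1],[0.1,0.2,3.5,0,0,-0.14,-1],[0.1,0.2,4,0,0,-0.14,-1],[0.1,0.2,4.22,0,0,-0.14,-1],[0.1,0.2,4.22,0,0,-0.14,-1],[0.1,0.2,4.22,0,0,-0.14,-1]]'
python3 - <<'E'
from h import *
o=manip.get_obs(); print(o['joint_pos'],R.from_quat(o['ee_rot']).as_matrix()[:,1],o['position'],o['ft_force'])
E
```

```text
clock: 4.7
position: [0.4236, 0.3184, 0.0353]
ee_rot: [0.654, 0.757, 0.001, 0.0]
ft_force: [-0.3, 0.0, 0.1]
grip_width: -0.002
grasp_force: 0.0
[-0.04066845  0.48242314 -0.81487311  1.88728362  0.42748545  0.95319995
 -0.90651162] [0.98936778 0.14542924 0.00131559] [0.42359911 0.31841293 0.0352549 ] [-0.33286099  0.00174755  0.06753117]
```

```bash
python3 -m pendant '[[0,0.1,0,0,0,0,-1],[0,0.2,0,0,0,0,-1],[0,0.28,0,0,0,0,-1],[0,0.36,0,0,0,0,-1],[0,0.44,0,0,0,0,-1],[0,0.52,0,0,0,0,-1],[0,0.6,0,0,0,0,-1],[0,0.68,0,0,0,0,-1],[0,0.74,0,0,0,0,-1],[0,0.8,0,0,0,0,-1]]'
python3 -m pendant '[[0,0.02,0,0,0,0,-1],[0,0.05,0,0,0,0,-1],[0,0.08,0,0,0,0,-1],[0,0.11,0,0,0,0,-1],[0,0.14,0,0,0,0,-1],[0,0.17,0,0,0,0,-1],[0,0.2,0,0,0,0,-1],[0,0.22,0,0,0,0,-1],[0,0.24,0,0,0,0,-1],[0,0.24,0,0,0,0,-1]]'
```

```text
clock: 5.95
position: [0.4627, 0.324, 0.0342]
ee_rot: [0.654, 0.757, -0.0, -0.0]
ft_force: [-0.7, -0.8, -0.9]
grip_width: 0.004
grasp_force: 0.4
clock: 7.2
position: [0.4746, 0.3257, 0.0343]
ee_rot: [0.654, 0.757, 0.0, 0.0]
ft_force: [-0.2, -0.9, -0.4]
grip_width: 0.003
grasp_force: 0.1
```

```bash
python3 -m pendant '[[0,0.02,0,0,0,0,-1],[0,0.04,0,0,0,0,-1],[0,0.06,0,0,0,0,-1],[0,0.08,0,0,0,0,-1],[0,0.1,0,0,0,0,-1],[0,0.12,0,0,0,0,-1],[0,0.14,0,0,0,0,-1],[0,0.16,0,0,0,0,-1],[0,0.16,0,0,0,0,-1],[0,0.16,0,0,0,0,-1]]'
python3 - <<'E'
from h import *
cal=manip.get_calibration('wrist'); im,d=manip.camera('wrist'); np.savez('wrist2.npz',im=im,d=d,**cal)
cv2.imwrite('pics/w2.png',cv2.resize(im[:,:,::-1],(800,600)))
E
```

```text
clock: 8.45
position: [0.4825, 0.3268, 0.0343]
ee_rot: [0.654, 0.757, 0.0, 0.0]
ft_force: [-0.1, -0.2, -0.6]
grip_width: 0.002
grasp_force: 0.1
```

View pics/w2.png

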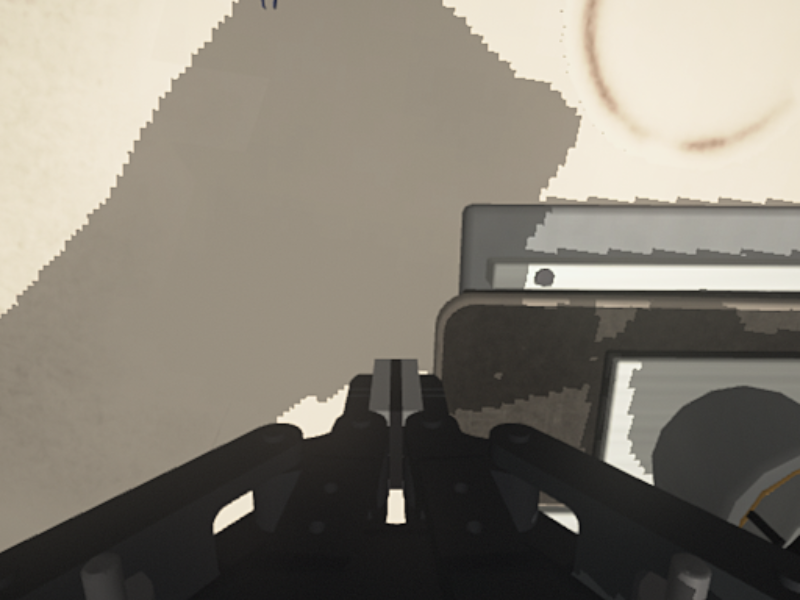

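The phone's near edge is at column ~437, touching the finger, and the base front is at ~462; the phone lies against the left rail. I'll measure the remaining gap.

```bash
python3 - <<'E'
from h import *
w=np.load('wrist2.npz'); cal={k:w[k] for k in['fx','fy','cx','cy','xyz','orientation']}; s=.64
n=np.array([.99,.143,0]); c=np.array([.569,.3355,0]); o=manip.get_obs()
for nm,x,y,z in[('phone',437,345,.024),('base l',462,250,.014),('phone l',600,292,.027)]:
    p=onplane(cal,x*s,y*s,z); print(nm,p,(p-c)@n)
print((o['position']-c)@n)
E
```

```text
phone [0.49283735 0.34516179 0.024     ] -0.07401938568922321
base l [0.49670255 0.37374024 0.014     ] -0.06610611930120049
phone l [0.53656046 0.36930495 0.027     ] -0.0272810419165202
-0.0868388822145396
```

```bash
python3 -m pendant '[[0,0.01,0,0,0,0,-1],[0,0.02,0,0,0,0,-1],[0,0.03,0,0,0,0,-1],[0,0.035,0,0,0,0,-1],[0,0.04,0,0,0,0,-1],[0,0.045,0,0,0,0,-1],[0,0.05,0,0,0,0,-1],[0,0.05,0,0,0,0,-1],[0,0.05,0,0,0,0,-1],[0,0.05,0,0,0,0,-1]]'
python3 -m pendant '[[0,0.005,0,0,0,0,-1],[0,0.01,0,0,0,0,-1],[0,0.015,0,0,0,0,-1],[0,0.02,0,0,0,0,-1],[0,0.025,0,0,0,0,-1],[0,0.03,0,0,0,0,-1],[0,0.03,0,0,0,0,-1],[0,0.03,0,0,0,0,-1],[0,0.03,0,0,0,0,-1],[0,0.03,0,0,0,0,-1]]'
```

```text
clock: 9.75
position: [0.4849, 0.3272, 0.0343]
ee_rot: [0.654, 0.757, 0.0, 0.0]
ft_force: [0.3, -0.8, 0.7]
grip_width: 0.003
grasp_force: 0.3
clock: 11.0
position: [0.4864, 0.3274, 0.0343]
ee_rot: [0.654, 0.757, -0.0, 0.0]
ft_force: [-0.1, -0.2, 0.3]
grip_width: -0.003
grasp_force: 0.3
```

```bash
python3 -m pendant '[[0,0.005,0,0,0,0,-1],[0,0.01,0,0,0,0,-1],[0,0.015,0,0,0,0,-1],[0,0.02,0,0,0,0,-1],[0,0.025,0,0,0,0,-1],[0,0.03,0,0,0,0,-1],[0,0.03,0,0,0,0,-1],[0,0.03,0,0,0,0,-1],[0,0.03,0,0,0,0,-1],[0,0.03,0,0,0,0,-1]]'
python3 - <<'E'
from h import *
o=manip.get_obs(); print(o['ft_force'],o['torque'])
E
```

```text
clock: 12.25
position: [0.4876, 0.3276, 0.0342]
ee_rot: [0.654, 0.757, -0.0, -0.0]
ft_force: [-5.1, -1.3, 1.5]
grip_width: 0.0
grasp_force: 2.3
[-5.05822575 -1.34495347  1.46680033] [-0.22095187  0.95229547 -0.01206407]
```

```bash
python3 -m pendant '[[0,0.004,0,0,0,0,-1],[0,0.008,0,0,0,0,-1],[0,0.01,0,0,0,0,-1],[0,0.01,0,0,0,0,-1],[0,0.01,0,0,0,0,-1],[0,0.01,0,0,0,0,-1],[0,0.01,0,0,0,0,-1],[0,0.01,0,0,0,0,-1],[0,0.01,0,0,0,0,-1],[0,0.01,0,0,0,0,-1]]'
python3 - <<'E'
from h import *
cal=manip.get_calibration('wrist'); im,d=manip.camera('wrist')
cv2.imwrite('pics/w3.png',im[160:300,240:512,::-1].repeat(2,0).repeat(2,1))
E
```

```text
clock: 13.5
position: [0.4877, 0.3277, 0.0341]
ee_rot: [0.653, 0.757, -0.001, -0.0]
ft_force: [-6.6, -1.3, 2.6]
grip_width: 0.001
grasp_force: 3.4
```

View pics/w3.png

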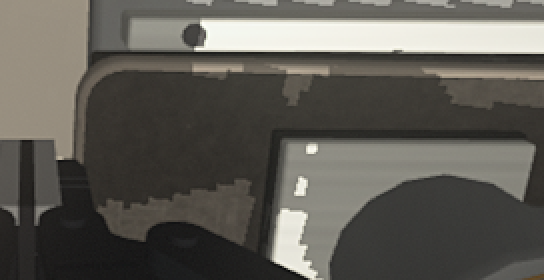

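Force rises without motion and the edge overhangs a few mm, so the phone is home. Now I retreat and go over the cap, winding the wrist counter-clockwise.

```bash
python3 -m pendant '[[0,-0.3,0,0,0,0,-1],[0,-0.5,-0.3,0,0,0,-1],[0,-0.5,-1.4,0,0,0,-1],[0,-0.5,-2.5,0,0,0,-0.5],[0,-0.5,-3.4,0,0,-1,0.5],[0,0.2,-3.6,0,0,-2.2,1],[-0.04,0.9,-3.6,0,0,-3.4,1],[-0.08,1.63,-3.6,0,0,-4.6,1],[-0.08,1.63,-3.6,0,0,-5.8,1],[-0.08,1.63,-3.6,0,0,-7,1]]'
python3 - <<'E'
from h import *
o=manip.get_obs(); print(o['joint_pos'],o['ft_force'],o['torque'])
E
```

```text
clock: 14.8
position: [0.5695, 0.3359, 0.2155]
ee_rot: [0.219, 0.976, 0.001, 0.0]
ft_force: [-0.6, -0.4, 0.9]
grip_width: 0.996
grasp_force: 0.0
[ 0.04996277  0.61506598 -0.98314382  1.35806963  0.50669874  1.42871562
  0.21488012] [-0.58047224 -0.44160288  0.89872783] [ 0.0155095  -0.02030407 -0.03152098]
```

```bash
python3 -m pendant '[[0,0,0,0,0,-1.2,1],[0,0,0,0,0,-2.4,1],[0,0,0,0,0,-3.6,1],[0,0,0.3,0,0,-4.8,1],[0,0,0.6,0,0,-6,1],[0,0,0.9,0,0,-7.2,1],[0,0,1.2,0,0,-8.4,1],[0,0,1.5,0,0,-9.6,1],[0,0,1.9,0,0,-10.8,1],[0,0,2.25,0,0,-12,1]]'
python3 - <<'E'
from h import *
o=manip.get_obs(); print(o['joint_pos'],o['ft_force'],o['torque'],R.from_quat(o['ee_rot']).as_matrix()[:,1])
E
```

```text
clock: 16.05
position: [0.5697, 0.3355, 0.1026]
ee_rot: [-0.578, 0.816, -0.0, 0.001]
ft_force: [0.4, -0.6, 0.2]
grip_width: 0.999
grasp_force: 0.0
[ 0.16601634  0.86327814 -1.20416263  1.47189197  0.81276277  1.36141149
  1.71847728] [ 0.41804405 -0.59691646  0.18955844] [-0.06288987 -0.02294338  0.00478965] [-0.94371775  0.3307481  -0.00158371]
```

```bash
python3 -m pendant '[[0,0,0,0,0,0,0],[0,0,0,0,0,0,-0.2],[0,0,0,0,0,0,-1],[0,0,0,0,0,0,-1],[0,0,0,0,0,0,-1],[0,0,0,0,0,0,-1],[0,0,0,0,0,0,-1],[0,0,0,0,0,0,-1],[0,0,0,0,0,0,-1],[0,0,0,0,0,0,-1]]' 45
python3 - <<'E'
from h import *
o=manip.get_obs(); print(o['joint_pos'],o['ft_force'],o['torque'],R.from_quat(o['ee_rot']).as_rotvec())
E
```

```text
clock: 17.3
position: [0.5708, 0.3357, 0.1038]
ee_rot: [-0.575, 0.818, -0.001, 0.001]
ft_force: [2.8, -1.5, 6.5]
grip_width: 0.456
grasp_force: 45.0
[ 0.16519984  0.86228771 -1.20359197  1.46930013  0.81233223  1.36213174
  1.71172172] [ 2.77803288 -1.54616026  6.46085183] [-0.38041442 -0.32698923  0.01893809] [-1.80510303e+00  2.56774471e+00 -2.12724652e-03]
```

```bash
cat > t.py <<'E'
from h import *
n=8; T=[];F=[]
o=manip.get_obs(); 
x=R.from_quat(o['ee_rot']).as_matrix()[:,0]
print('yaw %.1f'%np.degrees(np.arctan2(x[1],x[0])),'tz %.3f'%o['torque'][2],'tau7 %.3f'%o['tau'][6],'F',o['ft_force'].round(1),'j7 %.2f'%o['joint_pos'][6],'g %.0f'%o['grasp_force'])
E
python3 t.py
python3 -m pendant '[[0,0,0,0,0,0.4,-1],[0,0,0,0,0,0.8,-1],[0,0,0,0,0,1.2,-1],[0,0,0,0,0,1.6,-1],[0,0,0,0,0,2,-1],[0,0,0,0,0,2.4,-1],[0,0,0,0,0,2.8,-1],[0,0,0,0,0,3.2,-1],[0,0,0,0,0,3.6,-1],[0,0,0,0,0,4,-1]]' | head -2; python3 t.py
```

```text
yaw -109.8 tz 0.019 tau7 -0.003 F [ 2.8 -1.5  6.5] j7 1.71 g 45
clock: 18.55
position: [0.5715, 0.3352, 0.1038]
yaw -141.9 tz 0.144 tau7 0.731 F [ 4.9 -2.9  4.4] j7 1.19 g 45
```

```bash
python3 -m pendant '[[0,0,0,0,0,0.25,-1],[0,0,0,0,0,0.5,-1],[0,0,0,0,0,0.75,-1],[0,0,0,0,0,1,-1],[0,0,0,0,0,1.25,-1],[0,0,0,0,0,1.5,-1],[0,0,0,0,0,1.7,-1],[0,0,0,0,0,1.8,-1],[0,0,0,0,0,1.9,-1],[0,0,0,0,0,2,-1]]' | head -2; python3 t.py
```

```text
clock: 19.8
position: [0.5717, 0.3348, 0.1037]
yaw -157.8 tz 0.101 tau7 0.078 F [ 4.7 -2.6  6.2] j7 0.93 g 45
```

```bash
python3 -m pendant '[[0,0,0,0,0,0.25,-1],[0,0,0,0,0,0.5,-1],[0,0,0,0,0,0.75,-1],[0,0,0,0,0,1,-1],[0,0,0,0,0,1.25,-1],[0,0,0,0,0,1.5,-1],[0,0,0,0,0,1.7,-1],[0,0,0,0,0,1.8,-1],[0,0,0,0,0,1.9,-1],[0,0,0,0,0,2,-1]]' | head -2; python3 t.py
```

```text
clock: 21.05
position: [0.5718, 0.3344, 0.1037]
yaw -173.9 tz 0.139 tau7 0.077 F [ 3.5 -5.6  6.7] j7 0.67 g 45
```

```bash
python3 -m pendant '[[0,0,0,0,0,0.2,-1],[0,0,0,0,0,0.4,-1],[0,0,0,0,0,0.6,-1],[0,0,0,0,0,0.8,-1],[0,0,0,0,0,1,-1],[0,0,0,0,0,1.2,-1],[0,0,0,0,0,1.3,-1],[0,0,0,0,0,1.4,-1],[0,0,0,0,0,1.5,-1],[0,0,0,0,0,1.6,-1]]' | head -2; python3 t.py
```

```text
clock: 22.3
position: [0.5718, 0.3341, 0.1037]
yaw 173.3 tz 0.194 tau7 0.076 F [ 3.6 -7.7  6.5] j7 0.47 g 45
```

```bash
python3 -m pendant '[[0,0,0,0,0,0.1,-1],[0,0,0,0,0,0.2,-1],[0,0,0,0,0,0.3,-1],[0,0,0,0,0,0.4,-1],[0,0,0,0,0,0.45,-1],[0,0,0,0,0,0.5,-1],[0,0,0,0,0,0.55,-1],[0,0,0,0,0,0.6,-1],[0,0,0,0,0,0.65,-1],[0,0,0,0,0,0.7,-1]]' | head -2; python3 t.py
```

```text
clock: 23.55
position: [0.5718, 0.334, 0.1037]
yaw 167.7 tz 0.142 tau7 -0.032 F [ 3.2 -7.4  7.8] j7 0.38 g 45
```

```bash
cat > t.py <<'E'
from h import *
T=[];F=[]
for i in range(4):
    o=manip.get_obs(); T.append(o['torque'][2]); F.append(o['ft_force']); manip.camera('wrist') if i<3 else 0
x=R.from_quat(o['ee_rot']).as_matrix()[:,0]
print('yaw %.1f'%np.degrees(np.arctan2(x[1],x[0])),'tz %.3f'%np.mean(T),np.round(T,3),'F',np.mean(F,0).round(1),'j7 %.2f'%o['joint_pos'][6],'g %.0f'%o['grasp_force'])
E
python3 -m pendant '[[0,0,0,0,0,0.15,-1],[0,0,0,0,0,0.3,-1],[0,0,0,0,0,0.45,-1],[0,0,0,0,0,0.6,-1],[0,0,0,0,0,0.7,-1],[0,0,0,0,0,0.8,-1],[0,0,0,0,0,0.85,-1],[0,0,0,0,0,0.9,-1],[0,0,0,0,0,0.95,-1],[0,0,0,0,0,1,-1]]' | head -2; python3 t.py
```

```text
clock: 24.8
position: [0.5718, 0.3337, 0.1037]
yaw 159.7 tz 0.150 [0.149 0.14  0.15  0.161] F [ 2.8 -8.7  8.5] j7 0.25 g 45
```

```bash
python3 -m pendant '[[0,0,0,0,0,0.2,-1],[0,0,0,0,0,0.4,-1],[0,0,0,0,0,0.6,-1],[0,0,0,0,0,0.8,-1],[0,0,0,0,0,0.9,-1],[0,0,0,0,0,1,-1],[0,0,0,0,0,1.1,-1],[0,0,0,0,0,1.2,-1],[0,0,0,0,0,1.3,-1],[0,0,0,0,0,1.4,-1]]' | head -2; python3 t.py
```

```text
clock: 26.2
position: [0.5716, 0.3335, 0.1037]
yaw 148.5 tz 0.120 [0.06  0.116 0.122 0.184] F [ 2.  -9.4  9. ] j7 0.07 g 45
```

```bash
python3 -m pendant '[[-0.01,-0.01,0,0,0,0.2,-1],[-0.02,-0.02,0,0,0,0.4,-1],[-0.03,-0.02,0,0,0,0.6,-1],[-0.04,-0.02,0,0,0,0.8,-1],[-0.04,-0.02,0,0,0,0.9,-1],[-0.04,-0.02,0,0,0,1,-1],[-0.04,-0.02,0,0,0,1.1,-1],[-0.04,-0.02,0,0,0,1.2,-1],[-0.04,-0.02,0,0,0,1.3,-1],[-0.04,-0.02,0,0,0,1.4,-1]]' | head -2; python3 t.py
```

```text
clock: 27.6
position: [0.5716, 0.3331, 0.1037]
yaw 137.4 tz 0.142 [0.151 0.11  0.129 0.178] F [-1.4 -5.8  8.6] j7 -0.11 g 45
```

```bash
python3 -m pendant '[[0,0,0,0,0,0.2,-1],[0,0,0,0,0,0.4,-1],[0,0,0,0,0,0.6,-1],[0,0,0,0,0,0.8,-1],[0,0,0,0,0,1,-1],[0,0,0,0,0,1.2,-1],[0,0,0,0,0,1.3,-1],[0,0,0,0,0,1.4,-1],[0,0,0,0,0,1.5,-1],[0,0,0,0,0,1.6,-1]]' | head -2; python3 t.py
```

```text
clock: 29.0
position: [0.5713, 0.3329, 0.1037]
yaw 124.6 tz 0.113 [0.082 0.153 0.163 0.052] F [-2.3 -6.6  9.8] j7 -0.31 g 45
```

```bash
python3 -m pendant '[[0,0,0,0,0,0.15,-1],[0,0,0,0,0,0.3,-1],[0,0,0,0,0,0.45,-1],[0,0,0,0,0,0.6,-1],[0,0,0,0,0,0.7,-1],[0,0,0,0,0,0.8,-1],[0,0,0,0,0,0.85,-1],[0,0,0,0,0,0.9,-1],[0,0,0,0,0,0.95,-1],[0,0,0,0,0,1,-1]]' | head -2; python3 t.py
```

```text
clock: 30.4
position: [0.5711, 0.3328, 0.1036]
yaw 116.6 tz 0.125 [0.132 0.082 0.148 0.137] F [-3.4 -7.2 10.3] j7 -0.44 g 45
```

```bash
python3 -m pendant '[[0,0,0,0,0,0.2,-1],[0,0,0,0,0,0.4,-1],[0,0,0,0,0,0.6,-1],[0,0,0,0,0,0.8,-1],[0,0,0,0,0,1,-1],[0,0,0,0,0,1.2,-1],[0,0,0,0,0,1.3,-1],[0,0,0,0,0,1.4,-1],[0,0,0,0,0,1.5,-1],[0,0,0,0,0,1.6,-1]]' | head -2; python3 t.py
```

```text
clock: 31.8
position: [0.5709, 0.3327, 0.1036]
yaw 103.8 tz 0.119 [0.094 0.122 0.127 0.131] F [-4.9 -8.3 11.8] j7 -0.65 g 46
```

```bash
python3 -m pendant '[[-0.01,-0.01,-0.01,0,0,0.2,-1],[-0.02,-0.02,-0.02,0,0,0.4,-1],[-0.025,-0.025,-0.02,0,0,0.6,-1],[-0.025,-0.025,-0.02,0,0,0.8,-1],[-0.025,-0.025,-0.02,0,0,1,-1],[-0.025,-0.025,-0.02,0,0,1.2,-1],[-0.025,-0.025,-0.02,0,0,1.3,-1],[-0.025,-0.025,-0.02,0,0,1.4,-1],[-0.025,-0.025,-0.02,0,0,1.5,-1],[-0.025,-0.025,-0.02,0,0,1.6,-1]]' | head -2; python3 t.py
```

```text
clock: 33.2
position: [0.5703, 0.3324, 0.1037]
yaw 91.1 tz 0.115 [0.103 0.144 0.114 0.098] F [ 1.3 -3.2  7.2] j7 -0.85 g 45
```

```bash
python3 -m pendant '[[0,0,0,0,0,0.15,-1],[0,0,0,0,0,0.3,-1],[0,0,0,0,0,0.45,-1],[0,0,0,0,0,0.6,-1],[0,0,0,0,0,0.7,-1],[0,0,0,0,0,0.8,-1],[0,0,0,0,0,0.85,-1],[0,0,0,0,0,0.9,-1],[0,0,0,0,0,0.95,-1],[0,0,0,0,0,1,-1]]' | head -2; python3 t.py
```

```text
clock: 34.6
position: [0.5701, 0.3324, 0.1037]
yaw 83.1 tz 0.127 [0.152 0.142 0.091 0.124] F [-0.3 -3.5  7.9] j7 -0.98 g 45
```

```bash
python3 -m pendant '[[0,0,0,0,0,0.2,-1],[0,0,0,0,0,0.4,-1],[0,0,0,0,0,0.6,-1],[0,0,0,0,0,0.8,-1],[0,0,0,0,0,0.9,-1],[0,0,0,0,0,1,-1],[0,0,0,0,0,1.1,-1],[0,0,0,0,0,1.2,-1],[0,0,0,0,0,1.3,-1],[0,0,0,0,0,1.4,-1]]' | head -2; python3 t.py
```

```text
clock: 36.0
position: [0.5698, 0.3325, 0.1036]
yaw 71.9 tz 0.155 [0.158 0.161 0.141 0.162] F [-1.  -3.2  8.2] j7 -1.16 g 45
```

```bash
python3 -m pendant '[[0,0,0,0,0,0.1,-1],[0,0,0,0,0,0.2,-1],[0,0,0,0,0,0.3,-1],[0,0,0,0,0,0.4,-1],[0,0,0,0,0,0.5,-1],[0,0,0,0,0,0.55,-1],[0,0,0,0,0,0.6,-1],[0,0,0,0,0,0.65,-1],[0,0,0,0,0,0.7,-1],[0,0,0,0,0,0.75,-1]]' | head -2; python3 t.py
```

```text
clock: 37.4
position: [0.5697, 0.3326, 0.1037]
yaw 65.9 tz 0.189 [0.176 0.209 0.166 0.204] F [-1.7 -3.4  8.5] j7 -1.26 g 45
```

```bash
python3 -m pendant '[[0,0,0,0,0,0.1,-1],[0,0,0,0,0,0.2,-1],[0,0,0,0,0,0.3,-1],[0,0,0,0,0,0.4,-1],[0,0,0,0,0,0.5,-1],[0,0,0,0,0,0.55,-1],[0,0,0,0,0,0.6,-1],[0,0,0,0,0,0.65,-1],[0,0,0,0,0,0.7,-1],[0,0,0,0,0,0.75,-1]]' | head -2; python3 t.py
```

```text
clock: 38.8
position: [0.5695, 0.3327, 0.1037]
yaw 59.9 tz 0.243 [0.269 0.27  0.211 0.224] F [-2.1 -3.2  9. ] j7 -1.36 g 45
```

```bash
python3 -m pendant '[[0,0,0,0,0,0.1,-1],[0,0,0,0,0,0.2,-1],[0,0,0,0,0,0.3,-1],[0,0,0,0,0,0.35,-1],[0,0,0,0,0,0.4,-1],[0,0,0,0,0,0.45,-1],[0,0,0,0,0,0.5,-1],[0,0,0,0,0,0.55,-1],[0,0,0,0,0,0.55,-1],[0,0,0,0,0,0.6,-1]]' | head -2; python3 t.py
```

```text
clock: 40.2
position: [0.5694, 0.3327, 0.1037]
yaw 55.2 tz 0.251 [0.258 0.244 0.262 0.239] F [-2.9 -3.1  9. ] j7 -1.43 g 46
```

```bash
python3 -m pendant '[[0,0,0,0,0,0.1,-1],[0,0,0,0,0,0.2,-1],[0,0,0,0,0,0.25,-1],[0,0,0,0,0,0.3,-1],[0,0,0,0,0,0.35,-1],[0,0,0,0,0,0.4,-1],[0,0,0,0,0,0.4,-1],[0,0,0,0,0,0.45,-1],[0,0,0,0,0,0.45,-1],[0,0,0,0,0,0.5,-1]]' | head -2; python3 t.py
```

```text
clock: 41.6
position: [0.5693, 0.3328, 0.1036]
yaw 51.2 tz 0.270 [0.275 0.264 0.245 0.295] F [-2.3 -3.5  9.3] j7 -1.50 g 46
```

```bash
python3 -m pendant '[[0,0,0,0,0,0.1,-1],[0,0,0,0,0,0.2,-1],[0,0,0,0,0,0.25,-1],[0,0,0,0,0,0.3,-1],[0,0,0,0,0,0.35,-1],[0,0,0,0,0,0.4,-1],[0,0,0,0,0,0.45,-1],[0,0,0,0,0,0.5,-1],[0,0,0,0,0,0.5,-1],[0,0,0,0,0,0.55,-1]]' | head -2; python3 t.py
```

```text
clock: 43.0
position: [0.5693, 0.3329, 0.1036]
yaw 46.8 tz 0.276 [0.276 0.301 0.227 0.3  ] F [-3.4 -3.1  9.3] j7 -1.57 g 45
```

```bash
sed -i 's/range(4)/range(8)/;s/i<3/i<7/' t.py; python3 -m pendant '[[0,0,0,0,0,0.05,-1],[0,0,0,0,0,0.1,-1],[0,0,0,0,0,0.15,-1],[0,0,0,0,0,0.2,-1],[0,0,0,0,0,0.25,-1],[0,0,0,0,0,0.3,-1],[0,0,0,0,0,0.35,-1],[0,0,0,0,0,0.4,-1],[0,0,0,0,0,0.4,-1],[0,0,0,0,0,0.4,-1]]' | head -2; python3 t.py
```

```text
clock: 44.4
position: [0.5692, 0.3329, 0.1036]
yaw 43.6 tz 0.270 [0.272 0.291 0.278 0.27  0.23  0.264 0.261 0.296] F [-3.1 -3.1  9.4] j7 -1.62 g 45
```

Torque has stayed flat at 0.27 N m over the last 8°, so the clutch has slipped. Release now.

```bash
python3 -m pendant '[[0,0,0,0,0,0,-0.1],[0,0,0,0,0,0,0.2],[0,0,0,0,0,0,0.6],[0,0,0,0,0,0,1],[0,0,0,0,0,0,1],[0,0,0,0,0,0,1],[0,0,-0.5,0,0,0,1],[0,0,-1.2,0,0,0,1],[0,0,-2.2,0,0,0,1],[0,0,-3.2,0,0,0,1]]'
python3 - <<'E'
from h import *
im,d=manip.camera('scene')
cv2.imwrite('pics/s2.png',cv2.resize(im[185:300,120:260,::-1],None,fx=5,fy=5,interpolation=cv2.INTER_CUBIC))
E
```

```text
clock: 46.0
position: [0.5696, 0.3321, 0.2643]
ee_rot: [0.929, 0.371, -0.0, 0.0]
ft_force: [1.5, 0.2, 0.5]
grip_width: 0.997
grasp_force: 0.0
```

View pics/s2.png

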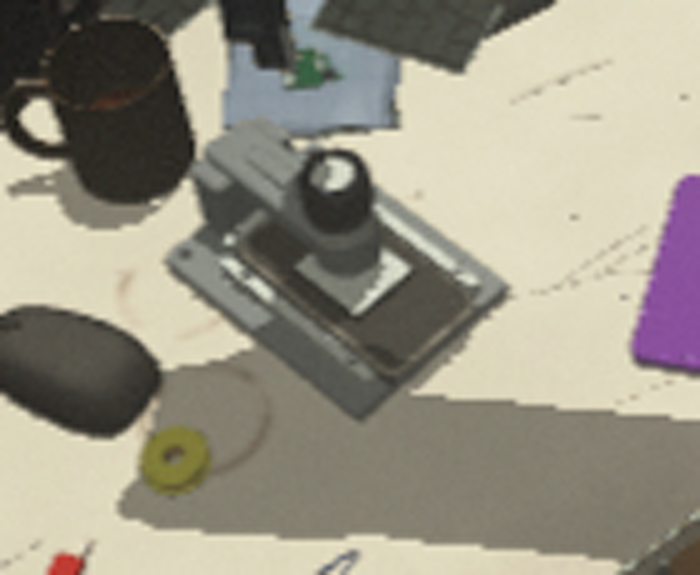

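The phone is home with its far end at the back stop, the pad is down on it, and the gripper is clear above.

```bash
python3 -c "
from workcell import manip
print(manip.hand_in())"
```

```text
the job is handed in; nothing more can be done
None
```

The phone was pushed fully home against the back stop, the cap was turned clockwise until its torque levelled off at about 0.27 N m (read as the clutch's first slip, running about 8° into it to be sure), then released, and the job was handed in at about 46 s; no verdict was returned.

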